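Clip the carrying handle onto the round shielding pot

ROBOT

A 6-joint arm with a two-finger parallel gripper is mounted at the origin on a cart in front of the work surface, level with it; the furniture and walls round the work are solid. World frame = base frame: x ahead of the robot, y to its left, z up, the work surface at z = 0. Lengths are in m, angles in degrees, forces in N, time in s.
With the tool pointing down it reaches from about 0.3 to 0.775 m from the base axis. Payload 14.6 kg.
Tool frame: the origin (TCP) lies midway between the tips of the shut fingers; the grasp point (between the pads) lies env.grip_depth behind it (env.grip_depth is the distance from the TCP to the grasp point, in m); z points along the fingers, x is the direction in which the jaws open and shut, and the axes are right-handed (so a half turn about z gives the same grasp; the last joint's range is limited). The gripper opens to 85 mm and grips with 20 to 120 N. Pads are 22 mm wide; open, the fingers measure 114 mm over their backs; the gripper's body (76 mm by 85 mm) begins 54 mm behind the grasp point. The pads swing forward as they close: fully open they stand 13 mm farther back than shut.
Start: joints at [-72.284, 17.183, 87.147, -0, 75.671, -3.816], TCP at [0.202, -0.512, 0.231] pointing down, gripper open.
Joint ranges: [-173.82, 173.82], [-45.26, 126.66], [13.44, 144.39], [-59.66, 239.66], [0, 175.72], [-146.38, 146.38]. Speed limits (degrees/s): [127.2, 127.2, 147.25, 180, 180, 180].

INTERFACE

Orientations are given as [roll, pitch, yaw] about the fixed x, y, z axes, in that order (R = Rz(yaw) Ry(pitch) Rx(roll)).
In Python, from plant import env, optics, order gives the robot as it stands.
- The arm moves only by the tool send_rows, never from a script. Its argument "plan" is a list of rows, each a list of 3 entries, a list of its own where there are three numbers: the finger opening in cm, from 0 to 8.54, then the shift along the tool's x, y, z in cm, then the turn, a rotation vector about the tool's x, y, z in rad. In form: [[jaw, [tx, ty, tz], [ax, ay, az]], ...]. A call has 1 to 12 rows; each row is the pose to reach, as a shift and turn from the pose measured when the call began, along the tool's axes at that moment; what a row does not reach only later rows make up. A row lasts 1/8 s, in which the tool goes at most 62.5 mm and 10.7 degrees, less where a joint would pass 70% of its speed; a pose out of reach is approached as far as the arm can. A call with a gripper value outside its range is refused whole. The fingers move at their own pace and stop on an object; "newtons" is the grip in N (left out, the last holds). Time passes only in rows, so rows that repeat a pose let the fingers close. It gives the time, the measured TCP pose, the force and the opening at its end, in the units of the state.
- env.sense(): the state, without advancing time (a new reading comes with each control period).
- optics.capture(name): name is "side" or "top" or "wrist"; returns the picture (384x512x3 uint8, red, green, blue); there is no depth.
- optics.camera_model(name): a dict with "fx", "fy", "cx", "cy" (pixels), "dist_coeffs" ([k1, k2, p1, p2, k3] as OpenCV has them; the pictures are not rectified), "xyz" and "attitude" of the camera in the world. Camera axes: x right, y up, looking along -z (the intrinsics and any distortion apply to the point x, -y, -z); pixel columns grow to the right and rows downward; lengths in m; the calibration is good to about 2 mm. A picture is of the moment at which its call begins: read the wrist's pose just before it. camera_model takes no time and is no camera call; for the wrist camera it gives the pose at the moment of the call.
- order.close_job(): hands the job in, once; it reports no verdict.
The state is a dict: "time": time; "q": joint angles; "joint_velocities": joint speeds; "effort": joint torques, N m; "ee_pos": TCP position; "tool_rot": TCP orientation; "contact_force": force on the tool from outside, world axes, zero at the start; "torque": the same for the moment, N m; "opening": finger opening in m.
Only numpy, scipy, OpenCV 4.12 (cv2) and the standard library are available. Lean on these libraries where they do the work, as an engineer would, in place of code of your own. Each camera call takes 0.05 s, during which the arm holds its last target.

TASK

Take the snap-hook carrying handle out of its tray and clip it onto the lifting eye of the round shielding pot: press the hook down over the bar of the eye until the sprung gate has snapped shut again with the bar inside, then let go of it. Leave both pots standing where they are.

Things in the scene. Friction and masses are not known exactly. Their poses are not given: they have to be found in the camera images.
- clip_grip (a point): Snap-hook handle 54x18x122 mm, 0.3 kg, upright, mouth down, in a shallow grey tray (78x42, 22 high, 6 mm play). Point: centre of its black grip block (x 52, y 18, z 38 mm; pinch across y), 103 above the feet. z up. Steel frame below: two legs, inner faces at x = -17 and +17, open through along y, from feet (z -103) to crown (z -37); gate 7 above the feet. Works either way round.
- gate (a joint): Sprung 4 mm flap across the hook's mouth, pivoted at the -x leg. 0 = shut, 1.5 rad = swung fully inward and up; it cannot swing outward. The spring (about 3 to 8 N at the middle) always shuts it. Pressed down over a bar it opens, and snaps shut under the bar once the bar's axis is about 47 mm or more above the hook's feet.
- round_eye (a point): Lifting eye of the round grey pot (90 mm across, 50 high, 3.5 kg), the one to clip. Point: middle of the eye's level bar, on its axis, 58 mm above the flat lid. The bar is 10 mm rod along y, straight from y = -23 to +23, its upright legs at y = -33 and +33; z up. With the hook's feet down on the lid, the grip centre is 45 mm above this point.
- square_eye (a point): Lifting eye of the square grey pot (74x74 mm, 50 high, 3.5 kg): the same eye, point and axes as on the round pot. This pot gets no hook.
Things that resemble listed ones, but are neither listed nor needed, are in the scene too. Of the things like the part that bears clip_grip, leave any that is green; of the rest the larger one is meant.

How it is judged:
By the outcome, as a careful person would: the job done as asked, in the order asked, and still so for the second after the job is handed in, with the robot touching nothing.
It also fails if it takes over 42 s, if anything falls off the work surface, if the arm or the gripper's body presses on something with over 40 N, if the wrist force passes 120 N, or if a joint passes its speed limit or range.

## Working session

There is one attempt and no reset: what is moved stays moved. The work goes in short steps, Python scripts to look and compute and a tool call to move; the robot and the scene stay as the last step left them, time stands still between calls to the robot, and variables do not carry over. Pictures are saved under pics/ and viewed, and the job is handed in when it is done.

Besides the shell and the picture viewer there is one more tool, called by a JSON object that holds its "name" and its "arguments", one argument or row to a line. send_rows: Moves the arm, as the interface text tells. Its arguments: {"type":"object","properties":{"plan":{"type":"array"},"newtons":{"type":"number"}},"required":["plan"]}

```bash
ls; mkdir -p pics; python3 - <<'E'
from plant import env, optics, order
import cv2
print(env.sense(), env.grip_depth)
for n in ["side","top","wrist"]:
    m=optics.camera_model(n); print(n,m)
    cv2.imwrite(f"pics/{n}0.png",optics.capture(n)[:,:,::-1])
E
```

```text
pics
{'time': 0.0, 'q': array([-7.22824237e+01,  1.72140304e+01,  8.71804314e+01, -3.14434128e-04,
        7.56692593e+01, -3.81458203e+00]), 'joint_velocities': array([ 0.02000792, -0.04121438,  0.02922267,  0.05069696, -0.08017037,
       -0.04692821]), 'effort': array([-1.20567849e-03, -5.43500948e+01, -3.61792874e+01, -8.65241259e-05,
        3.98041957e-03,  1.40828055e-05]), 'ee_pos': array([ 0.20180053, -0.5113938 ,  0.23073564]), 'tool_rot': array([-1.79996065e+02,  6.36002479e-02, -6.84677615e+01]), 'contact_force': array([-0.29823095, -0.5497066 ,  0.08963051]), 'torque': array([-0.02174544,  0.02441303, -0.01879484]), 'opening': 0.08512470364593785} 0.0187
side {'fx': 372.34605206549173, 'fy': 372.34605206549173, 'cx': 253.61902581811665, 'cy': 193.8270109886029, 'dist_coeffs': array([-0.06718878,  0.        ,  0.        ,  0.        ,  0.        ]), 'xyz': array([-0.26890349,  0.26753772,  0.57840788]), 'attitude': array([ 55.87750365,  -1.12185894, -82.16759728])}
top {'fx': 377.35506712743455, 'fy': 377.35506712743455, 'cx': 256.85261867796595, 'cy': 194.29202802344014, 'dist_coeffs': array([0.02235747, 0.        , 0.        , 0.        , 0.        ]), 'xyz': array([0.36587213, 0.35710586, 0.95450235]), 'attitude': array([  2.11275662,   0.59092189, -88.46106741])}
wrist {'fx': 310.33385341986775, 'fy': 310.33385341986775, 'cx': 262.6103818712447, 'cy': 193.72334091992175, 'dist_coeffs': array([-0.04533626,  0.        ,  0.        ,  0.        ,  0.        ]), 'xyz': array([ 0.26326145, -0.48513612,  0.37370516]), 'attitude': array([-1.51300532e+01, -3.72641721e-03, -6.84403366e+01])}
```

View pics/side0.png

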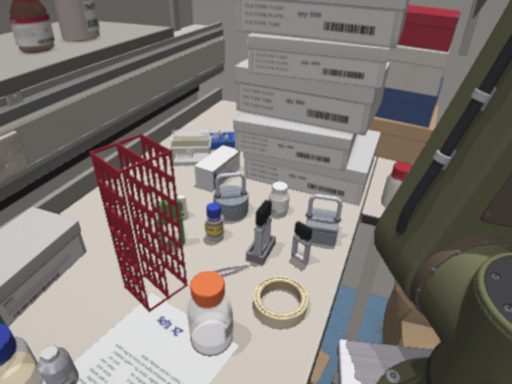

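View pics/top0.png

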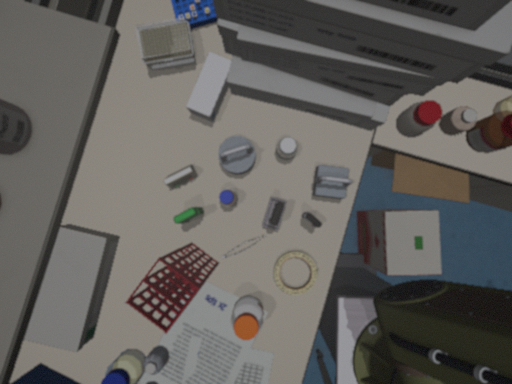

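View pics/wrist0.png

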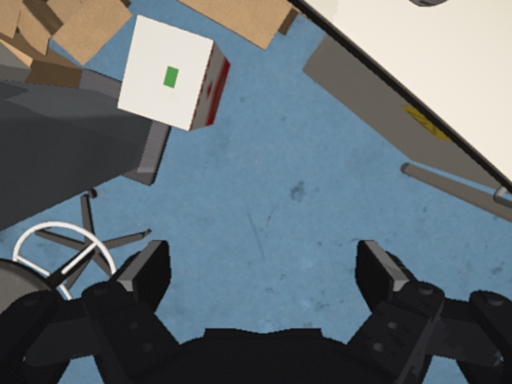

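```bash
cat > h.py <<'E'
import numpy as np, cv2
from scipy.spatial.transform import Rotation as R
def K(m): return np.array([[m['fx'],0,m['cx']],[0,m['fy'],m['cy']],[0,0,1.]])
def ext(m):
    Rw=R.from_euler('xyz',m['attitude'],degrees=True).as_matrix()@np.diag([1,-1,-1.])
    return Rw, np.array(m['xyz'])
def ray(m,uv):
    p=cv2.undistortPoints(np.array([[uv]],float),K(m),m['dist_coeffs'])[0,0]
    Rw,c=ext(m); d=Rw@np.array([p[0],p[1],1]); return c,d/np.linalg.norm(d)
def atz(m,uv,z):
    c,d=ray(m,uv); return c+d*(z-c[2])/d[2]
def proj(m,P):
    Rw,c=ext(m); r,_=cv2.Rodrigues(Rw.T)
    return cv2.projectPoints(np.atleast_2d(np.array(P,float)),r,-Rw.T@c,K(m),m['dist_coeffs'])[0][:,0]
def tri(obs):
    A=np.zeros((3,3));b=np.zeros(3)
    L=[]
    for m,uv in obs:
        c,d=ray(m,uv);Q=np.eye(3)-np.outer(d,d);A+=Q;b+=Q@c;L.append(Q)
    x=np.linalg.solve(A,b); return x,[np.linalg.norm(Q@(x-ray(m,uv)[0])) for Q,(m,uv) in zip(L,obs)]
E
python3 - <<'E'
import cv2
a=cv2.imread('pics/side0.png')[160:280,140:350]; cv2.imwrite('pics/side0c.png',cv2.resize(a,None,fx=3.8,fy=3.8,interpolation=2))
a=cv2.imread('pics/top0.png')[120:270,150:360]; cv2.imwrite('pics/top0c.png',cv2.resize(a,None,fx=3.8,fy=3.8,interpolation=2))
E
```

```text
(no output)
```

View pics/side0c.png

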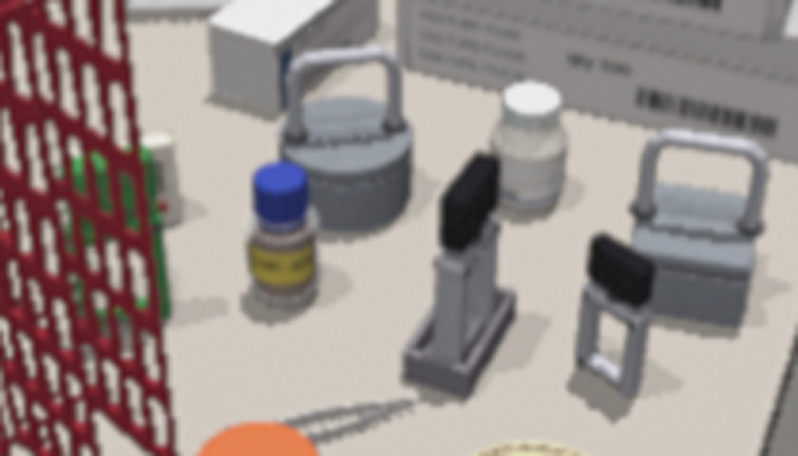

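View pics/top0c.png

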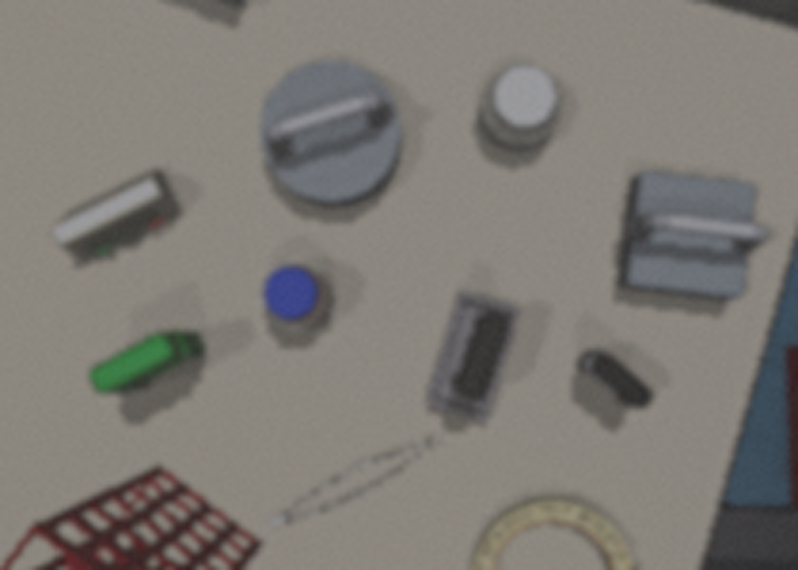

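```bash
cat > ov.py <<'E'
from h import *
from plant import optics
S=optics.camera_model('side');T=optics.camera_model('top')
s=lambda x,y:(S,(140+(x+.5)/3.8-.5,160+(y+.5)/3.8-.5))
t=lambda x,y:(T,(150+(x+.5)/3.8-.5,120+(y+.5)/3.8-.5))
E
python3 - <<'E'
from ov import *
for n,a,b in [('round bar',(343,57),(325,117)),('r end1',(290,62),(275,133)),('r end2',(395,57),(378,100)),('sq bar',(704,142),(705,228)),('blktop',(485,170),(488,350))]:
    print(n,*tri([s(*a),t(*b)]))
for n,p in [('rbar a',(275,133)),('rbar b',(378,100)),('sq a',(640,222)),('sq b',(768,233))]: print(n,atz(*t(*p),0.108))
for n,p in [('tray',(457,290)),('tray',(517,303)),('tray',(487,422)),('tray',(428,407))]: print(n,atz(*t(*p),0.022))
for n,p in [('blk',(473,305)),('blk',(516,313)),('blk',(490,402)),('blk',(453,392))]: print(n,atz(*t(*p),0.126))
for n,p in [('tray',(403,352)),('tray',(465,375)),('tray',(517,290))]: print(n,atz(*s(*p),0.022))
E
```

```text
round bar [0.49434896 0.41991222 0.10737672] [np.float64(0.0016484998685279996), np.float64(0.0016484998685279378)]
r end1 [0.48385266 0.45082164 0.10667309] [np.float64(0.003084107687861972), np.float64(0.003084107687861953)]
r end2 [0.50598802 0.3884327  0.10367029] [np.float64(0.0012240949469207194), np.float64(0.001224094946920637)]
sq bar [0.43434993 0.19274043 0.10791155] [np.float64(0.0006271909416439312), np.float64(0.0006271909416439017)]
blktop [0.35932408 0.31767863 0.12615168] [np.float64(0.0013216987205477446), np.float64(0.001321698720547676)]
rbar a [0.48423092 0.44763789 0.108     ]
rbar b [0.50545499 0.38706873 0.108     ]
sq a [0.43693302 0.23040246 0.108     ]
sq b [0.4323665  0.15511241 0.108     ]
tray [0.39676529 0.33530857 0.022     ]
tray [0.38934965 0.29612984 0.022     ]
tray [0.31173897 0.31370243 0.022     ]
tray [0.32037606 0.3521657  0.022     ]
blk [0.38489954 0.32828326 0.126     ]
blk [0.38094416 0.30336835 0.126     ]
blk [0.32930281 0.31709935 0.126     ]
blk [0.33446326 0.3385422  0.126     ]
tray [0.31993412 0.35488315 0.022     ]
tray [0.3069138 0.317752  0.022    ]
tray [0.38422573 0.29538095 0.022     ]
```

```bash
python3 - <<'E'
from ov import *
print('redcap',tri([(S,(402,170)),(T,(428,112))]))
print('boxcorner low',tri([(S,(349,203)),(T,(372,130))]), atz(T,(372,130),0))
for p in [(388,125),(375,145),(420,240),(365,300),(340,300)]: print(p,atz(T,p,0))
import cv2
a=cv2.imread('pics/top0.png')[60:384,330:512]; cv2.imwrite('pics/top0d.png',cv2.resize(a,None,fx=1.8,fy=1.8,interpolation=2))
E
```

```text
redcap (array([ 0.59128866, -0.00913286,  0.1082723 ]), [np.float64(0.0021725021545393065), np.float64(0.0021725021545392974)])
boxcorner low (array([0.56798574, 0.09925474, 0.01059232]), [np.float64(0.014822558471367753), np.float64(0.014822558471367854)]) [0.5713938  0.08075871 0.        ]
(388, 125) [0.58501023 0.04081021 0.        ]
(375, 145) [0.53341249 0.07255445 0.        ]
(420, 240) [ 0.29739183 -0.04257112  0.        ]
(365, 300) [0.14471017 0.0916847  0.        ]
(340, 300) [0.14270065 0.1535995  0.        ]
```

View pics/top0d.png

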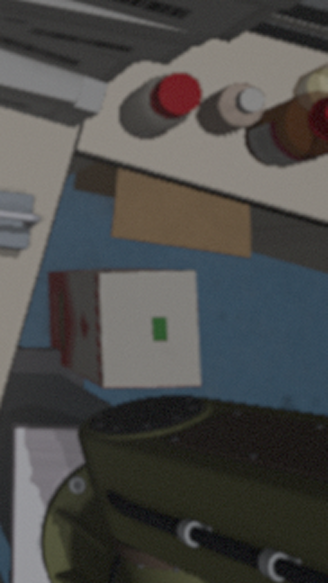

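```bash
cat >> h.py <<'E'
def rel(s,P,yaw,tilt0=True):
    R0=R.from_euler('xyz',s['tool_rot'],degrees=True)
    R1=R.from_euler('xyz',[180,0,yaw],degrees=True)
    sh=R0.inv().apply(np.array(P)-s['ee_pos'])*100
    return np.round(sh,2).tolist(), np.round((R0.inv()*R1).as_rotvec(),3).tolist()
E
python3 - <<'E'
from ov import *
from plant import env
W=optics.camera_model('wrist')
print('floorbox',tri([(W,(171,77)),(T,(418,243))]))
s=env.sense()
for i in range(1,13):
    az=-68.5+6.5*i; r=max(.41,.55-.03*i); yaw=-68.5+9.5*i if i<16 else 77
    print(rel(s,[r*np.cos(np.radians(az)),r*np.sin(np.radians(az)),.25],yaw))
E
```

```text
floorbox (array([ 0.2532888 , -0.23349527, -0.473106  ]), [np.float64(0.0012219294697666167), np.float64(0.0012219294697665766)])
([-3.32, -5.86, -1.91], [-0.0, 0.001, -0.165])
([-7.23, -11.0, -1.91], [-0.0, 0.001, -0.331])
([-11.61, -15.33, -1.9], [-0.0, 0.001, -0.497])
([-16.33, -18.83, -1.9], [-0.0, 0.001, -0.663])
([-20.39, -22.01, -1.9], [-0.0, 0.001, -0.828])
([-23.11, -25.79, -1.89], [-0.0, 0.001, -0.994])
([-26.23, -29.23, -1.89], [-0.001, 0.001, -1.16])
([-29.72, -32.3, -1.89], [-0.001, 0.001, -1.326])
([-33.54, -34.95, -1.88], [-0.001, 0.001, -1.492])
([-37.64, -37.15, -1.88], [-0.001, 0.001, -1.658])
([-41.95, -38.87, -1.88], [-0.001, 0.001, -1.823])
([-46.44, -40.1, -1.87], [-0.001, 0.001, -1.989])
```

{"name": "send_rows", "arguments": {
  "plan": [
    [8.5,[-3.3,-5.0,-1.5],[0,0,-0.165]],
    [8.5,[-7.2,-10.0,-1.9],[0,0,-0.33]],
    [8.5,[-11.6,-14.5,-1.9],[0,0,-0.5]],
    [8.5,[-16.0,-18.3,-1.9],[0,0,-0.66]],
    [8.5,[-20.0,-22.0,-1.9],[0,0,-0.83]],
    [8.5,[-23.1,-25.8,-1.9],[0,0,-0.99]],
    [8.5,[-26.2,-29.2,-1.9],[0,0,-1.16]],
    [8.5,[-29.7,-32.3,-1.9],[0,0,-1.33]],
    [8.5,[-33.5,-35.0,-1.9],[0,0,-1.49]],
    [8.5,[-37.6,-37.2,-1.9],[0,0,-1.66]],
    [8.5,[-42.0,-38.9,-1.9],[0,0,-1.82]],
    [8.5,[-46.4,-40.1,-1.9],[0,0,-1.99]]
  ]
}}

```text
time: 1.65
ee_pos: [0.4042, 0.0689, 0.2502]
tool_rot: [-179.9, -0.0, 45.9]
contact_force: [0.8, -0.0, -0.3]
opening: 0.0851
```

```bash
python3 - <<'E'
from ov import *
from plant import env
s=env.sense(); print(s['time'],s['ee_pos'],s['tool_rot'],s['q'])
az0=np.degrees(np.arctan2(s['ee_pos'][1],s['ee_pos'][0]));y0=s['tool_rot'][2]
r0=np.hypot(*s['ee_pos'][:2])
for i in range(1,9):
    f=min(1,i/6); az=az0+f*(41.7-az0);r=r0+f*(.48-r0)
    print(rel(s,[r*np.cos(np.radians(az)),r*np.sin(np.radians(az)),.25-.0*f],y0+f*(77-y0)))
E
```

```text
1.65 [0.40424814 0.06886753 0.25017528] [-1.79947703e+02 -1.43418947e-02  4.58679114e+01] [ 4.51824731e+00 -2.02856495e+00  1.06327778e+02  5.02869613e-02
  7.57245760e+01 -4.13620807e+01]
([3.11, -2.59, 0.02], [-0.001, -0.0, -0.091])
([6.02, -5.55, 0.02], [-0.001, -0.0, -0.181])
([8.68, -8.86, 0.03], [-0.001, -0.0, -0.272])
([11.05, -12.52, 0.03], [-0.001, -0.0, -0.362])
([13.1, -16.48, 0.04], [-0.001, -0.0, -0.453])
([14.78, -20.73, 0.04], [-0.001, -0.0, -0.543])
([14.78, -20.73, 0.04], [-0.001, -0.0, -0.543])
([14.78, -20.73, 0.04], [-0.001, -0.0, -0.543])
```

{"name": "send_rows", "arguments": {
  "plan": [
    [8.5,[3.1,-2.6,0],[0,0,-0.09]],
    [8.5,[6.0,-5.5,0],[0,0,-0.18]],
    [8.5,[8.7,-8.9,0],[0,0,-0.27]],
    [8.5,[11.0,-12.5,0],[0,0,-0.36]],
    [8.5,[13.1,-16.5,0],[0,0,-0.45]],
    [8.5,[14.8,-20.7,0],[0,0,-0.54]],
    [8.5,[14.8,-20.7,0],[0,0,-0.54]]
  ]
}}

```text
time: 2.52
ee_pos: [0.3575, 0.321, 0.25]
tool_rot: [-179.9, -0.0, 77.1]
contact_force: [0.2, -0.8, 0.4]
opening: 0.0851
```

```bash
python3 - <<'E'
from ov import *
from plant import env
import pickle
s=env.sense(); print(s['time'],s['ee_pos'],s['tool_rot'],s['q'])
W=optics.camera_model('wrist'); a=optics.capture('wrist')[:,:,::-1]
pickle.dump((s,W),open('w1.pkl','wb'));cv2.imwrite('pics/wrist1.png',a)
print(W['xyz'],W['attitude'])
E
```

```text
2.525 [0.35752344 0.32103508 0.25002415] [-1.79927912e+02 -1.90011076e-02  7.70553908e+01] [ 3.75189629e+01  7.39486061e+00  9.64840224e+01  6.97172237e-02
  7.61523615e+01 -3.95531445e+01]
[0.29351917 0.33794576 0.39304587] [-1.50859698e+01  3.77748485e-02  7.70835133e+01]
```

View pics/wrist1.png

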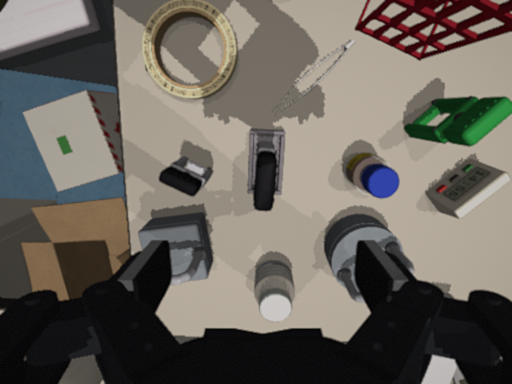

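```bash
python3 - <<'E'
import cv2
a=cv2.imread('pics/wrist1.png')[115:225,205:325]; cv2.imwrite('pics/wrist1c.png',cv2.resize(a,None,fx=5,fy=5,interpolation=2))
E
```

```text
(no output)
```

View pics/wrist1c.png

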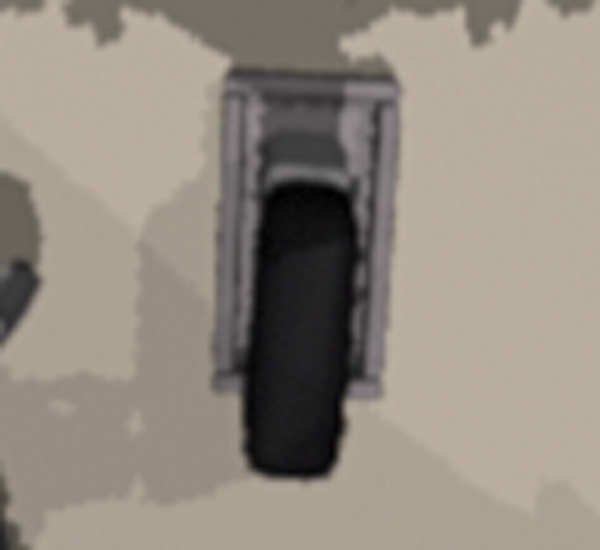

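```bash
python3 - <<'E'
from h import *
import pickle
s,W=pickle.load(open('w1.pkl','rb'))
f=lambda x,y:(205+(x+.5)/5-.5,115+(y+.5)/5-.5)
P=np.array([atz(W,f(*p),.126) for p in [(260,248),(354,236),(336,472),(248,468)]])
print(P,P.mean(0))
d=(P[3]+P[2]-P[0]-P[1]);print(np.degrees(np.arctan2(d[1],d[0])),np.linalg.norm(d)/2)
Q=np.array([atz(W,f(*p),.022) for p in [(228,80),(398,80),(380,392),(214,385)]]);print(Q,Q.mean(0))
d=(Q[3]+Q[2]-Q[0]-Q[1]);print(np.degrees(np.arctan2(d[1],d[0])),np.linalg.norm(d)/2)
E
```

```text
[[0.33656709 0.32253223 0.126     ]
 [0.33816092 0.33891197 0.126     ]
 [0.3794277  0.32658019 0.126     ]
 [0.37513925 0.31125765 0.126     ]] [0.35732374 0.32482051 0.126     ]
-16.47162203145697 0.04162786702981788
[[0.31274459 0.31831027 0.022     ]
 [0.32167168 0.35729224 0.022     ]
 [0.39502149 0.33726019 0.022     ]
 [0.38410248 0.29762963 0.022     ]] [0.35338506 0.32762309 0.022     ]
-15.713645563423443 0.075162890656755
```

```bash
python3 - <<'E'
from h import *
from plant import env
s=env.sense()
for z in (.2,.14,.088):print(rel(s,[.3553,.3238,z],75.3))
E
```

```text
([0.32, -0.36, 5.01], [-0.001, -0.0, 0.028])
([0.32, -0.36, 11.01], [-0.001, -0.0, 0.028])
([0.32, -0.35, 16.21], [-0.001, -0.0, 0.028])
```

{"name": "send_rows", "arguments": {
  "plan": [
    [6.0,[0.3,-0.3,4.5],[0,0,0.03]],
    [6.0,[0.3,-0.3,9.0],[0,0,0.03]],
    [6.0,[0.3,-0.3,12.5],[0,0,0.03]],
    [6.0,[0.3,-0.3,14.8],[0,0,0.03]],
    [6.0,[0.3,-0.3,16.2],[0,0,0.03]],
    [6.0,[0.3,-0.3,16.2],[0,0,0.03]]
  ],
  "newtons": 60
}}

```text
time: 3.32
ee_pos: [0.3559, 0.3229, 0.0877]
tool_rot: [-179.9, 0.0, 75.1]
contact_force: [-0.0, 0.1, -0.3]
opening: 0.0599
```

```bash
python3 - <<'E'
from ov import *
from plant import env
s=env.sense(); print(s['time'],s['ee_pos'],s['tool_rot'],s['contact_force'])
a=optics.capture('wrist')[:,:,::-1];b=optics.capture('side')[:,:,::-1]
cv2.imwrite('pics/w2.png',cv2.resize(cv2.hconcat([a[:,100:440],b[130:,150:400][:,:].copy().__class__(0) if 0 else cv2.resize(b[160:290,200:330],(384,384))]),None,fx=1.1,fy=1.1))
E
```

```text
3.325 [0.35587586 0.32294056 0.08774388] [-1.79905643e+02  4.71478585e-02  7.51363196e+01] [-0.03973078  0.14777521 -0.27849354]
```

View pics/w2.png

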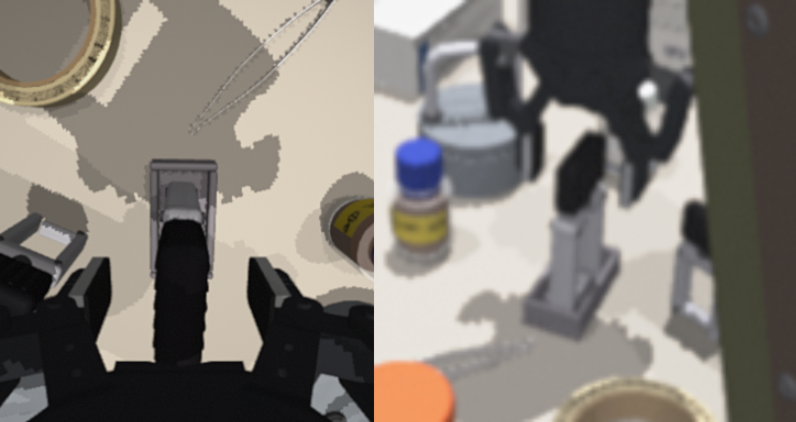

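{"name": "send_rows", "arguments": {
  "plan": [
    [1.0,[0,0,0],[0,0,0]],
    [1.0,[0,0,0],[0,0,0]],
    [1.0,[0,0,0],[0,0,0]],
    [1.0,[0,0,0],[0,0,0]],
    [1.0,[0,0,0],[0,0,0]],
    [1.0,[0,0,0],[0,0,0]]
  ],
  "newtons": 60
}}

```text
time: 4.18
ee_pos: [0.3565, 0.3237, 0.0895]
tool_rot: [180.0, -0.1, 75.2]
contact_force: [-0.8, -1.1, 7.2]
opening: 0.0168
```

{"name": "send_rows", "arguments": {
  "plan": [
    [1.0,[0,0,-1.5],[0,0,0]],
    [1.0,[0,0,-4],[0,0,0]],
    [1.0,[0,0,-8],[0,0,0]],
    [1.0,[0,0,-12],[0,0,0]],
    [1.0,[0,0,-14.5],[0,0,0]],
    [1.0,[0,0,-14.5],[0,0,0]]
  ],
  "newtons": 80
}}

```text
time: 4.92
ee_pos: [0.3567, 0.3238, 0.2363]
tool_rot: [179.9, -0.2, 75.2]
contact_force: [0.0, 1.0, -4.5]
opening: 0.0175
```

```bash
python3 - <<'E'
from ov import *
from plant import env
import pickle
s=env.sense(); print(s['time'],s['ee_pos'],s['tool_rot'],s['contact_force'],s['torque'])
W=optics.camera_model('wrist');a=optics.capture('wrist')[:,:,::-1];b=optics.capture('side')[:,:,::-1];c=optics.capture('top')[:,:,::-1]
pickle.dump((s,W),open('w3.pkl','wb'))
for n,i in zip('wst',(a,b,c)): cv2.imwrite(f'pics/{n}3.png',i)
cv2.imwrite('pics/w3c.png',cv2.hconcat([cv2.resize(a[130:384,120:374],(399,399)),cv2.resize(b[80:280,180:380],(399,399))]))
E
```

```text
4.925 [0.35669893 0.32376578 0.23633141] [179.85973298  -0.24668655  75.17804844] [ 0.03636741  1.03658387 -4.54972236] [-0.03393855 -0.00791616 -0.03722977]
```

View pics/w3c.png

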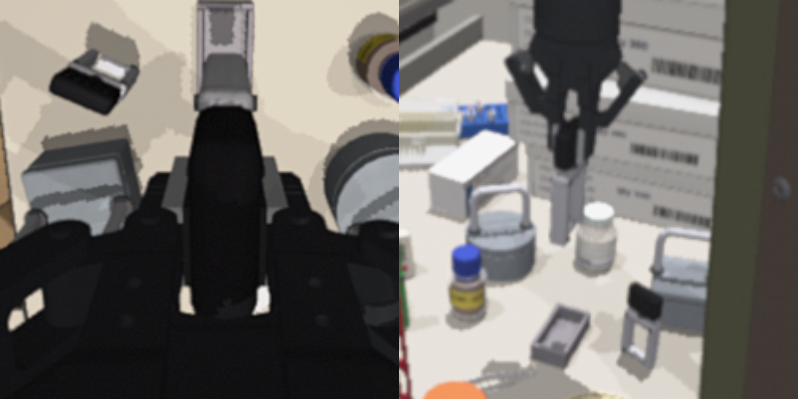

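View pics/w3.png

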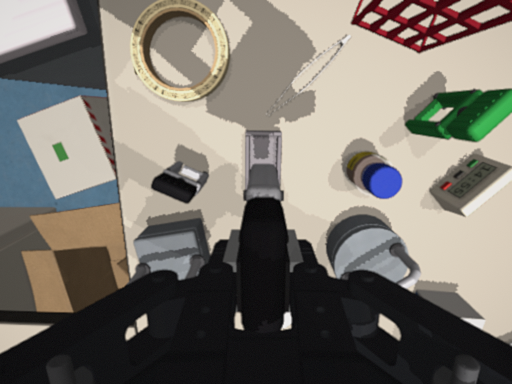

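```bash
cat > ovl.py <<'E'
from ov import *
import itertools
def box(x0,x1,y0,y1,z0,z1):
    c=np.array(list(itertools.product((x0,x1),(y0,y1),(z0,z1))))
    e=[(i,j) for i in range(8) for j in range(i+1,8) if sum(c[i]!=c[j])==1]
    return c,e
def draw(img,m,ctr,yaw,boxes,col,k):
    Rz=R.from_euler('z',yaw,degrees=True).as_matrix()
    for b in boxes:
        c,e=box(*b); p=proj(m,c@Rz.T+ctr)
        for i,j in e: cv2.line(img,tuple(int(v) for v in (p[i]+.5)*k*16),tuple(int(v) for v in (p[j]+.5)*k*16),col,1,cv2.LINE_AA,4)
CL=[(-.026,.026,-.009,.009,-.019,.019),(-.027,-.017,-.009,.009,-.103,-.037),(.017,.027,-.009,.009,-.103,-.037)]
EYE=[(-.005,.005,-.028,.028,-.005,.005),(-.005,.005,-.038,-.028,-.058,-.005),(-.005,.005,.028,.038,-.058,-.005)]
E
python3 - <<'E'
from ovl import *
import pickle
s,W=pickle.load(open('w3.pkl','rb'))
k=4
ctr=s['ee_pos']+[0,0,.0187]; yaw=s['tool_rot'][2]-90
for n,m,(x0,x1,y0,y1) in [('w',W,(190,350,180,340)),('s',S,(200,330,70,220)),('t',T,(210,360,120,260))]:
    a=cv2.resize(cv2.imread(f'pics/{n}3.png'),None,fx=k,fy=k,interpolation=2)
    draw(a,m,ctr,yaw,CL,(0,255,255),k)
    cv2.imwrite(f'pics/{n}3o.png',a[y0*k:y1*k,x0*k:x1*k][:600,:800])
E
```

```text
(no output)
```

View pics/w3o.png

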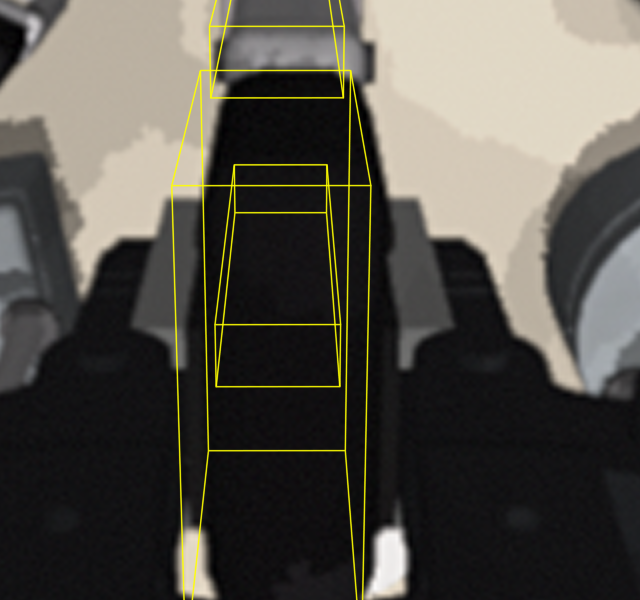

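View pics/s3o.png

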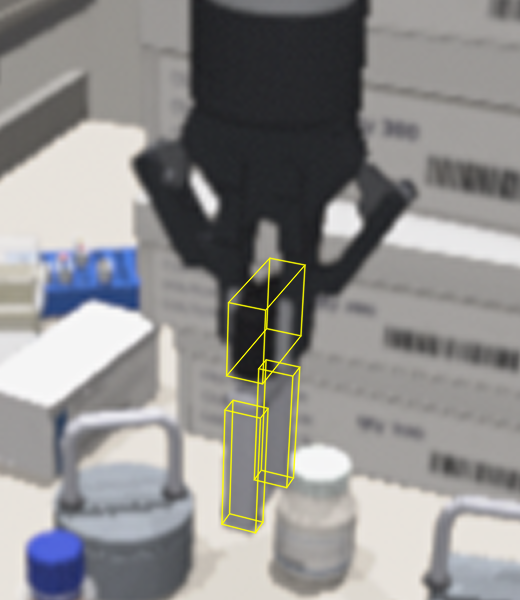

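View pics/t3o.png

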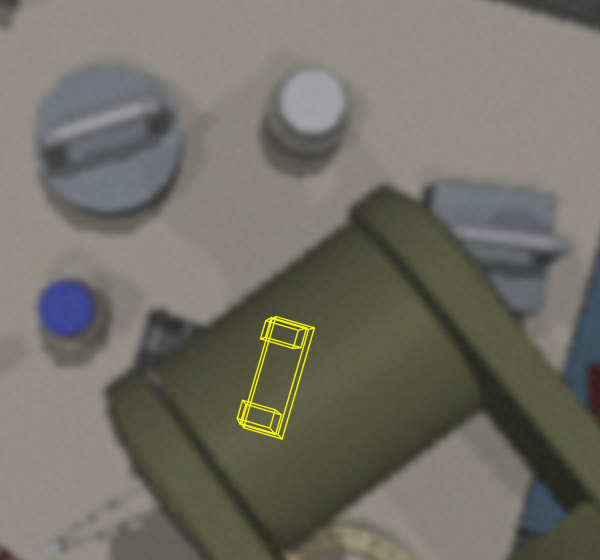

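```bash
python3 - <<'E'
from ovl import *
k=6
out=[]
for n,m,(x0,x1,y0,y1) in [('side',S,(205,260,165,225)),('top',T,(212,262,130,180))]:
    a=cv2.resize(cv2.imread(f'pics/{n}0.png'),None,fx=k,fy=k,interpolation=2)
    b=a.copy()
    draw(b,m,np.array([.4943,.4190,.108]),19.3,EYE,(0,255,255),k)
    th=np.linspace(0,2*np.pi,40); c=proj(m,np.c_[.4943+.045*np.cos(th),.419+.045*np.sin(th),0*th+.05])
    for p in c: cv2.circle(b,tuple(int(v) for v in (p+.5)*k),1,(0,0,255),-1)
    out.append(cv2.resize(np.hstack([a[y0*k:y1*k,x0*k:x1*k],b[y0*k:y1*k,x0*k:x1*k]]),(660,300)))
cv2.imwrite('pics/eye.png',np.vstack(out))
E
```

```text
(no output)
```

View pics/eye.png

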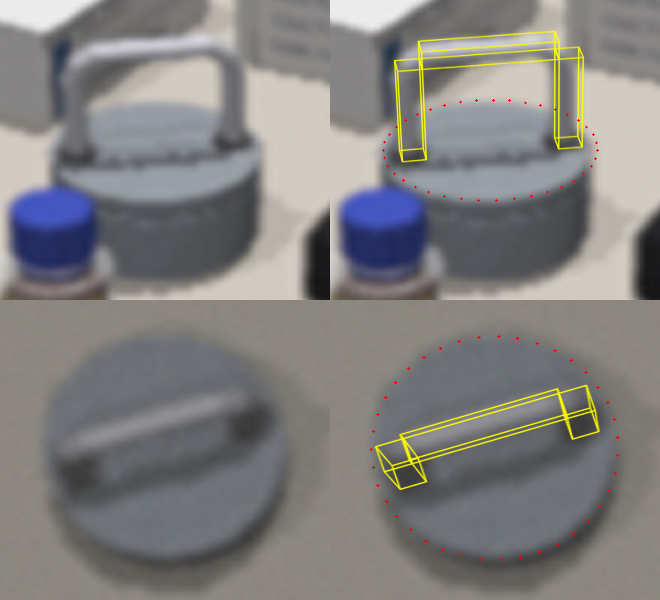

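```bash
python3 - <<'E'
from h import *
from plant import env
s=env.sense()
for z in (.236,.2):print(rel(s,[.495,.4205,z],109.5))
E
```

```text
([12.97, 10.95, -0.28], [-0.001, -0.0, -0.599])
([12.97, 10.95, 3.32], [-0.001, -0.0, -0.599])
```

{"name": "send_rows", "arguments": {
  "plan": [
    [1.0,[2.0,1.6,0],[0,0,-0.1]],
    [1.0,[5.0,4.2,0],[0,0,-0.23]],
    [1.0,[8.5,7.0,0],[0,0,-0.38]],
    [1.0,[11.5,9.6,0],[0,0,-0.52]],
    [1.0,[13.0,10.9,0],[0,0,-0.6]],
    [1.0,[13.0,10.9,0],[0,0,-0.6]],
    [1.0,[13.0,10.9,0],[0,0,-0.6]]
  ]
}}

```text
time: 5.95
ee_pos: [0.4941, 0.4206, 0.2321]
tool_rot: [-179.9, 0.0, 109.5]
contact_force: [-0.1, -0.2, -2.8]
opening: 0.017
```

```bash
python3 - <<'E'
from ovl import *
from plant import env
s=env.sense(); print(s['time'],s['ee_pos'],s['tool_rot'],s['contact_force'])
W=optics.camera_model('wrist');a=optics.capture('wrist')[:,:,::-1].copy();b=optics.capture('side')[:,:,::-1].copy()
cv2.imwrite('pics/w4.png',a);cv2.imwrite('pics/s4.png',b)
k=4;b=cv2.resize(b,None,fx=k,fy=k,interpolation=2);c=b.copy()
draw(c,S,s['ee_pos']+[0,0,.0175],s['tool_rot'][2]-90,CL,(0,255,255),k)
draw(c,S,np.array([.495,.4205,.108]),19.5,EYE,(0,255,0),k)
f=lambda i:i[100*k:240*k,190*k:285*k]
cv2.imwrite('pics/s4o.png',np.hstack([f(b),f(c)]))
E
```

```text
5.95 [0.49406156 0.42059992 0.23210593] [-1.79856911e+02  4.23817645e-03  1.09484016e+02] [-0.14737082 -0.15048815 -2.81844669]
```

View pics/s4o.png

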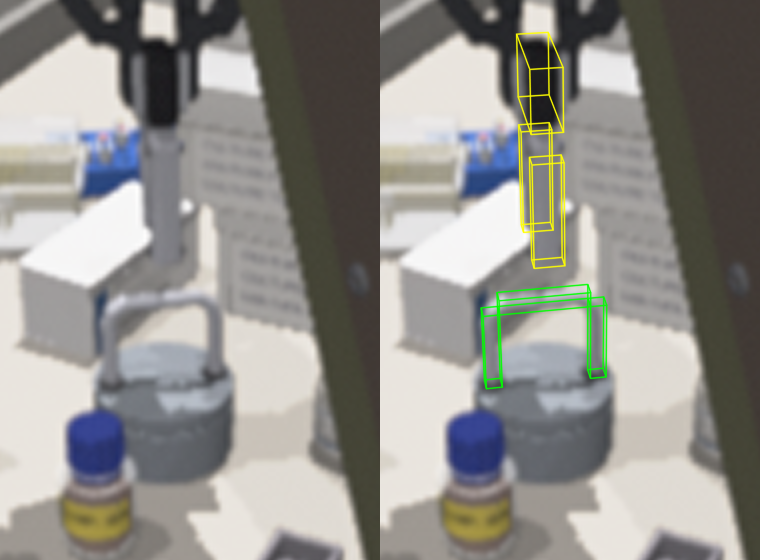

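View pics/w4.png

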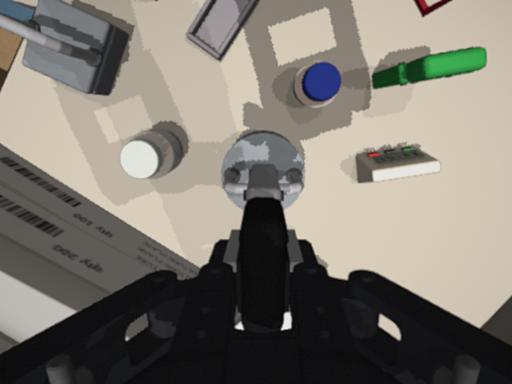

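```bash
python3 - <<'E'
from ovl import *
from plant import env
s=env.sense();W=optics.camera_model('wrist')
k=6;b=cv2.resize(cv2.imread('pics/w4.png'),None,fx=k,fy=k,interpolation=2);c=b.copy()
draw(c,W,s['ee_pos']+[0,0,.0175],s['tool_rot'][2]-90,CL,(0,255,255),k)
draw(c,W,np.array([.495,.4205,.108]),19.5,EYE,(0,255,0),k)
f=lambda i:i[125*k:215*k,215*k:312*k]
cv2.imwrite('pics/w4o.png',cv2.resize(np.hstack([f(b),f(c)]),(800,371)))
E
```

```text
(no output)
```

View pics/w4o.png

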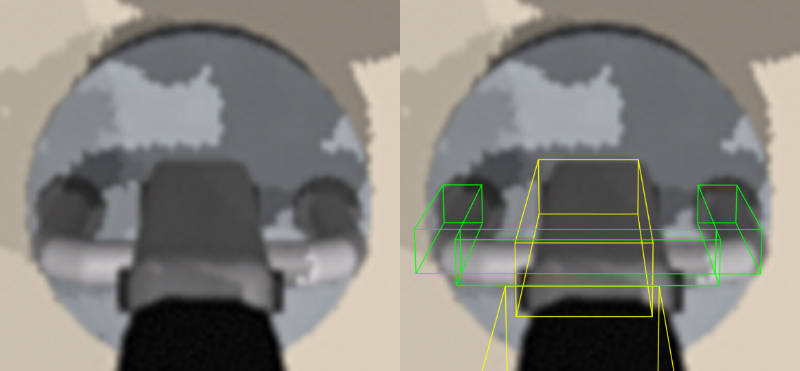

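{"name": "send_rows", "arguments": {
  "plan": [
    [1.0,[0,0,2.0],[0,0,0]],
    [1.0,[0,0,3.5],[0,0,0]],
    [1.0,[0,0,4.5],[0,0,0]],
    [1.0,[0,0,5.3],[0,0,0]],
    [1.0,[0,0,6.0],[0,0,0]]
  ],
  "newtons": 100
}}

```text
time: 6.68
ee_pos: [0.4942, 0.4208, 0.1733]
tool_rot: [-180.0, -0.0, 109.5]
contact_force: [-0.7, -1.1, 1.2]
opening: 0.017
```

{"name": "send_rows", "arguments": {
  "plan": [
    [1.0,[0,0,0.8],[0,0,0]],
    [1.0,[0,0,1.6],[0,0,0]],
    [1.0,[0,0,2.3],[0,0,0]],
    [1.0,[0,0,2.9],[0,0,0]],
    [1.0,[0,0,3.4],[0,0,0]],
    [1.0,[0,0,3.4],[0,0,0]]
  ]
}}

```text
time: 7.42
ee_pos: [0.4941, 0.4208, 0.1388]
tool_rot: [-180.0, -0.0, 109.5]
contact_force: [-0.4, 1.1, -3.2]
opening: 0.0168
```

```bash
python3 - <<'E'
from ovl import *
from plant import env
s=env.sense(); print(s['time'],s['ee_pos'],s['tool_rot'],s['contact_force'])
b=optics.capture('side')[:,:,::-1].copy();a=optics.capture('wrist')[:,:,::-1].copy()
cv2.imwrite('pics/s5.png',b)
cv2.imwrite('pics/s5c.png',np.hstack([cv2.resize(b[130:230,190:290],(400,400),interpolation=2),cv2.resize(a[110:240,200:330],(400,400),interpolation=2)]))
E
```

```text
7.425 [0.49408673 0.42078294 0.13883098] [-1.79956207e+02 -3.37638055e-02  1.09506470e+02] [-0.38295643  1.05953557 -3.17653702]
```

View pics/s5c.png

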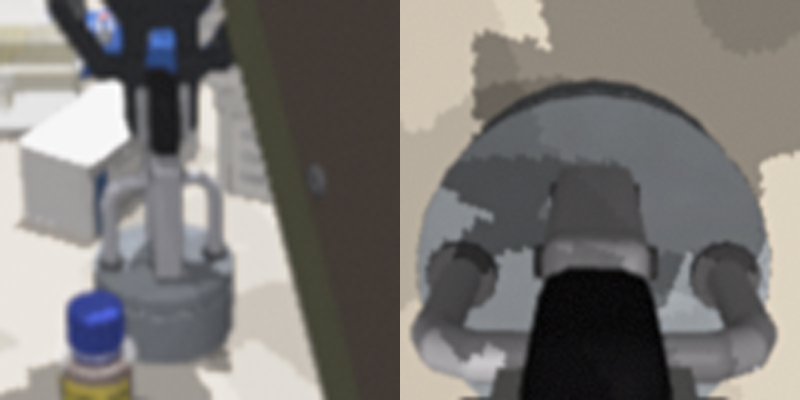

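{"name": "send_rows", "arguments": {
  "plan": [
    [1.0,[0,0,0.2],[0,0,0]],
    [1.0,[0,0,0.3],[0,0,0]],
    [1.0,[0,0,0.35],[0,0,0]]
  ]
}}

```text
time: 7.9
ee_pos: [0.4942, 0.4209, 0.1359]
tool_rot: [180.0, -0.0, 109.5]
contact_force: [0.5, -0.8, -3.6]
opening: 0.0171
```

{"name": "send_rows", "arguments": {
  "plan": [
    [1.0,[0,0,0.1],[0,0,0]],
    [1.0,[0,0,0.15],[0,0,0]],
    [1.0,[0,0,0.2],[0,0,0]]
  ]
}}

```text
time: 8.28
ee_pos: [0.4944, 0.421, 0.1346]
tool_rot: [180.0, -0.1, 109.5]
contact_force: [-3.0, -3.3, 6.3]
opening: 0.0169
```

{"name": "send_rows", "arguments": {
  "plan": [
    [2.5,[0,0,0],[0,0,0]],
    [3.5,[0,0,0],[0,0,0]],
    [4.5,[0,0,0],[0,0,0]],
    [4.5,[0,0,0],[0,0,0]]
  ]
}}

```text
time: 8.78
ee_pos: [0.4944, 0.421, 0.1346]
tool_rot: [180.0, -0.1, 109.5]
contact_force: [0.2, 0.1, -0.4]
opening: 0.0453
```

```bash
python3 - <<'E'
from ovl import *
from plant import env
s=env.sense(); print(s['time'],s['ee_pos'],s['opening'],s['contact_force'])
b=optics.capture('side')[:,:,::-1].copy();a=optics.capture('wrist')[:,:,::-1].copy()
cv2.imwrite('pics/s6c.png',np.hstack([cv2.resize(b[130:230,190:290],(400,400),interpolation=2),cv2.resize(a[110:310,160:360],(400,400),interpolation=2)]))
E
```

```text
8.775 [0.49435948 0.4209957  0.13459222] 0.0452993667254495 [ 0.15899509  0.06561448 -0.38001655]
```

View pics/s6c.png

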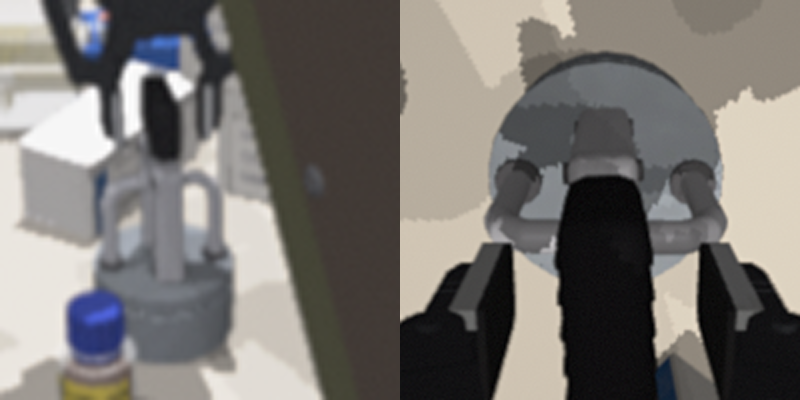

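{"name": "send_rows", "arguments": {
  "plan": [
    [4.5,[0,0,-2],[0,0,0]],
    [4.5,[0,0,-5],[0,0,0]],
    [4.5,[0,0,-9],[0,0,0]],
    [4.5,[0,0,-13],[0,0,0]],
    [4.5,[0,0,-14],[0,0,0]]
  ]
}}

```text
time: 9.5
ee_pos: [0.4947, 0.4212, 0.2793]
tool_rot: [179.6, -0.2, 109.5]
contact_force: [-1.3, -0.1, -1.1]
opening: 0.0448
```

```bash
python3 - <<'E'
from ovl import *
from plant import env
s=env.sense(); print(s['time'],s['ee_pos'],s['tool_rot'],s['q'])
b=optics.capture('side')[:,:,::-1].copy();a=optics.capture('wrist')[:,:,::-1].copy()
cv2.imwrite('pics/s7c.png',np.hstack([cv2.resize(b[130:230,190:290],(400,400),interpolation=2),cv2.resize(a[110:310,160:360],(400,400),interpolation=2)]))
E
```

```text
9.5 [0.49474472 0.42117956 0.27926449] [ 1.79634317e+02 -1.61137112e-01  1.09509760e+02] [ 3.71626980e+01  2.85994279e+01  6.50864933e+01  4.27616201e-02
  8.59167514e+01 -7.23494448e+01]
```

View pics/s7c.png

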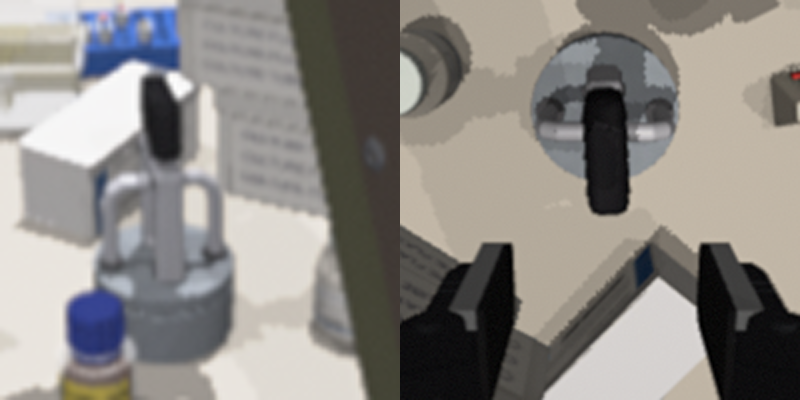

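```bash
python3 - <<'E'
from ovl import *
from plant import env
s=env.sense()
R0=R.from_euler('xyz',s['tool_rot'],degrees=True)
psi=162;th=-30
R1=R.from_euler('xyz',[180,0,psi],degrees=True)*R.from_euler('x',th,degrees=True)
a=np.radians(-108);P=np.array([.495+.115*np.cos(a),.42+.115*np.sin(a),.235])
print(P,R1.as_matrix()[:,2])
print(R0.inv().apply(P-s['ee_pos'])*100,(R0.inv()*R1).as_rotvec())
E
```

```text
[0.45946305 0.3106285  0.235     ] [ 0.1545085   0.47552826 -0.8660254 ]
[-9.23928468 -6.99447407  4.10998564] [-0.48234089  0.23946039 -0.8944436 ]
```

{"name": "send_rows", "arguments": {
  "plan": [
    [4.5,[-3,-2.3,0],[0,0,0]],
    [4.5,[-6,-4.6,0],[-0.05,0.03,-0.1]],
    [4.5,[-9.2,-7,0],[-0.12,0.06,-0.22]],
    [4.5,[-9.2,-7,0.5],[-0.2,0.1,-0.37]],
    [4.5,[-9.2,-7,1.2],[-0.28,0.14,-0.52]],
    [4.5,[-9.2,-7,2.2],[-0.36,0.18,-0.67]],
    [4.5,[-9.2,-7,3.2],[-0.44,0.22,-0.81]],
    [4.5,[-9.2,-7,4.1],[-0.48,0.24,-0.89]],
    [4.5,[-9.2,-7,4.1],[-0.48,0.24,-0.89]]
  ]
}}

```text
time: 10.72
ee_pos: [0.4495, 0.3351, 0.247]
tool_rot: [152.1, 0.1, 159.6]
contact_force: [0.1, -0.5, 0.2]
opening: 0.045
```

```bash
python3 - <<'E'
from ovl import *
from plant import env
s=env.sense(); print(s['time'],s['ee_pos'],s['tool_rot'])
b=optics.capture('side')[:,:,::-1].copy();a=optics.capture('wrist')[:,:,::-1].copy()
cv2.imwrite('pics/w8.png',a);cv2.imwrite('pics/s8.png',b)
E
```

```text
10.725 [0.44951504 0.33505298 0.24701673] [1.52093800e+02 1.10735140e-01 1.59619911e+02]
```

View pics/w8.png

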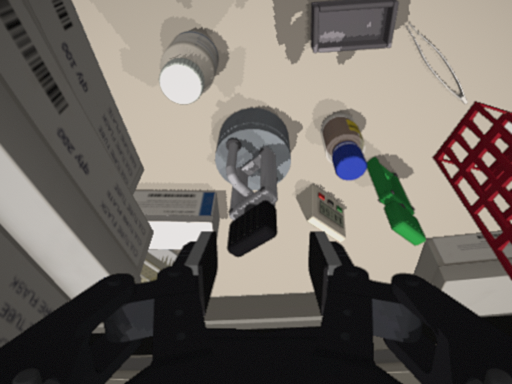

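```bash
python3 - <<'E'
import cv2
a=cv2.rotate(cv2.imread('pics/w8.png')[95:265,195:315],cv2.ROTATE_180)
cv2.imwrite('pics/w8c.png',cv2.resize(a[60:],None,fx=5,fy=5,interpolation=2))
E
```

```text
(no output)
```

View pics/w8c.png

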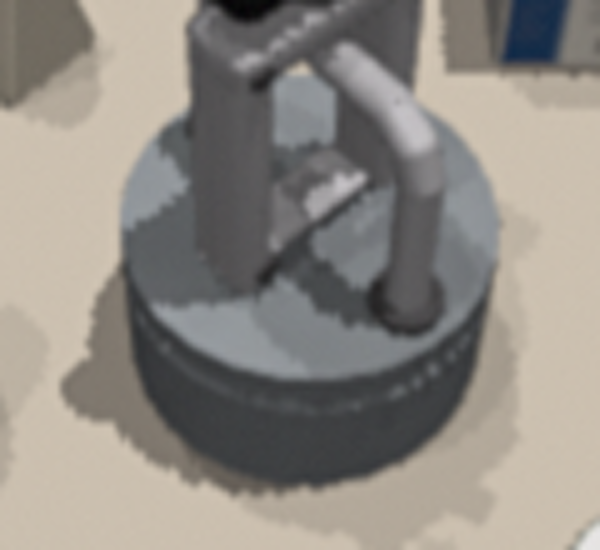

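View pics/s8.png

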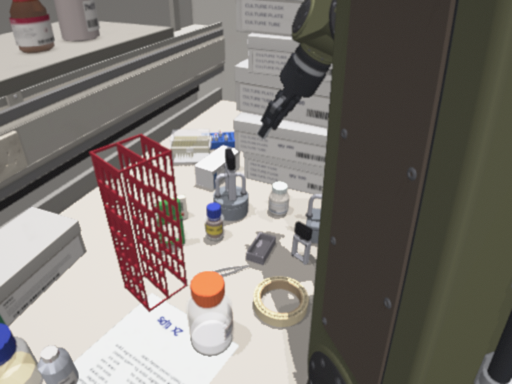

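The close view (crop pixels about 320,195) shows the gate lying level across the mouth between the two legs. The eye's bar passes through the frame above it. The side view shows the tray empty, both pots standing, and the arm clear.

```bash
python3 - <<'E'
from plant import env, order
s=env.sense(); print(s['time'],s['contact_force'])
print(order.close_job())
E
```

```text
10.825 [ 0.1928357  -0.23355489  0.75500414]
the job is handed in; nothing more can be done
None
```

The larger, non-green snap-hook handle is now clipped onto the round pot's eye and released. I handed the job in at 10.8 s of the 42 s allowed.

**What I did:** I took the handle from its tray, turned it about 34° to line up with the bar, and pressed it down over the bar until its feet touched the lid. I then let go and backed off.

**Final checks:**
- **Gate:** The last wrist picture shows the gate level and shut, with the bar inside the hook. Once the bar was past the gate, the tool force went back to just the handle's weight.
- **Surroundings:** The round pot stands in its place, the tray is empty, and the robot touches nothing. The square pot is mostly hidden behind the arm in the last side picture, but the arm never came near it.
- **Not done:** I did not do a pull test on the clipped handle.

**Disagreements seen:**
- The wrist camera read about 3 mm sideways of the top and side cameras, so I went by the top and side ones.
- When the fingers closed on the handle, the tool rose about 2 mm with a 7 N push. I allowed for this in the final heights.

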